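# Lock the bayonet cap of the air-line filter

### The job

Two filter canisters stand on the bench. On one of them the cap is unlocked: it stands up on its spring and its grip bar lies across the two hose tails. Push that cap down against its spring, turn it a quarter turn clockwise (seen from above) until its bar is in line with the hose tails, and let go so that it clicks home; leave the other canister's cap locked as it is.

Things in the scene. Friction and masses are not known exactly. Their poses are not given: they have to be found in the camera images.
- open_cap_grip (a point): Grip point of the unlocked cap: a grey disc 88 mm across, 8 thick, with a black grip bar on it 64 long, 16 wide, 30 high, on a grey canister 86 across (foot 108, rim 105 above the bench). The point is on the cap's axis, 22 above the disc's top, 8 below the bar's top (149 above the bench while up). z up, y along the bar, x across its width; it sinks and turns with the cap.
- open_cap_press (a joint): How far the unlocked cap is pushed down, m: 0 = up (disc's underside 14 mm above the rim), 0.013 = stop. Spring: about 4 N up at 0, 10 N at 0.013. It is a bayonet, two pins in J-shaped slots: it turns only while pushed down 0.010 or more. Clicked home it rises to about 0.007 and stays there.
- open_cap_turn (a joint): Turn of that cap, clockwise from above, rad: 0 = bar across the canister's two brass hose tails (opposite each other, 42 mm up, out to 75 mm from the axis), 1.57 = in line with them, 1.68 = stop; play 0.06 while up. Turning takes about 0.03 N m. Let go beyond 1.35, the spring lifts the pins into the slots' ends and draws it to 1.4 to 1.68; let go well before that, it does not lock.
- shut_cap_turn (a joint): The same turn angle for the cap of the other, identical canister, which is already locked: about 1.57, its bar in line with its hose tails and its disc 7 mm lower. It must stay locked.

How it is judged:
By the outcome, as a careful person would: the job done as asked, in the order asked, and still so for the second after the job is handed in, with the robot touching nothing.
It also fails if it takes over 30 s, if anything falls off the work surface, if the arm or the gripper's body presses on something with over 40 N, if the wrist force passes 120 N, or if a joint passes its speed limit or range.

### The arm

A 7-joint arm with a two-finger parallel gripper is mounted at the origin on the work surface; the furniture and walls round the work are solid. World frame = base frame: x ahead of the robot, y to its left, z up, the work surface at z = 0. Lengths are in m, angles in rad, forces in N, time in s.
With the tool pointing down it reaches from about 0.425 to 0.875 m from the base axis. Payload 4.7 kg.
Tool frame: the origin (TCP) lies at the very end of the fingers, on their centre line; the grasp point (between the pads) lies 19 mm behind it; z points along the fingers, y is the line along which they close (so a half turn about z gives the same grasp; the last joint's range is limited). The gripper opens to 85 mm and grips with 20 to 120 N. Pads are 22 mm wide; open, the fingers measure 114 mm over their backs; the gripper's body (76 mm by 85 mm) begins 54 mm behind the grasp point. The pads swing forward as they close: fully open they stand 13 mm farther back than shut.
Start: joints at [-1.312, 0.321, -0.07, 1.45, 0.023, 1.371, -0.057], TCP at [0.158, 0.631, 0.231] pointing down, gripper open.
Joint ranges: [-2.86, 2.86], [-0.3, 2.09], [-1.38, 1.24], [0.06, 2.45], [-1.56, 4.7], [0.09, 2.05], [-2.69, 2.69]. Speed limits (rad/s): [2.57, 2.57, 3.14, 3.14, 3.14, 3.14, 3.14].

### API

Orientations are given as a unit quaternion [x, y, z, w].
In Python, from station import r, viewer gives the robot as it stands. The module is installed in compiled form; this text tells all that it offers.
- The arm moves only by the shell command python3 -m handwheel 'ROWS' [FORCE]. ROWS is JSON, a list of rows, each an object with "delta_rot": the turn, a rotation vector about the tool's x, y, z in rad, a list of three; "slide": the shift along the tool's x, y, z in m, a list of three; "grip": the gripper's target within -1 to 1 (shut at 1, half-way at 0, fully open at -1). A call has 1 to 10 rows; each row shifts and turns the commanded pose from where the row before left it, along the tool's axes as they then stand; what a row does not reach is not made up. A row lasts 1/10 s, in which the tool goes at most 50 mm and 8.59 degrees, less where a joint would pass 70% of its speed; a pose out of reach is approached as far as the arm can. A call is refused whole if a number of a shift passes 0.05 or a number of a turn 0.15, either way. A call with a gripper value outside its range is refused whole. The fingers move at their own pace and stop on an object; FORCE is the grip in N (left out, the last holds). Time passes only in rows, so rows that do not move let the fingers close. It gives the time, the measured TCP pose, the force, the opening and the grip force at its end, in the units of the state.
- r.state(): the state, without advancing time (a new reading comes with each control period).
- viewer.read_camera(name): name is "scene" or "top" or "wrist"; returns a dict with "image" (400x640x3 uint8, red, green, blue), "depth" (400x640 float32, m along the optical axis (not along the pixel's ray), 0 where there is no reading), "fx", "fy", "cx", "cy" (pixels), "k1" (the pictures are not rectified: a ray, as slopes to the right and down, at radius r is drawn at 1 + k1 r^2 times it, then the intrinsics apply), "position" and "attitude" of the camera in the world. Camera axes: x right, y down, z forward; pixel columns grow to the right and rows downward; lengths in m; the calibration is good to about 2 mm. A picture is of the moment at which its call begins.
- r.sign_off(): hands the job in; it is judged then, once.
The state is a dict: "t": time; "qpos": joint angles; "qvel": joint speeds; "tau": joint torques, N m; "tool_pos": TCP position; "tcp_rot": TCP orientation; "force": force on the tool from outside, world axes, zero at the start; "wrist_torque": the same for the moment, N m; "finger_gap": finger opening in m; "finger_force": force on a finger pad.
Only numpy, scipy, OpenCV 4.12 (cv2) and the standard library are available. Lean on these libraries where they do the work, as an engineer would, in place of code of your own. Each camera call takes 0.05 s, during which the arm holds its last target. There are 200 camera calls.

## Working session

There is one attempt and no reset: what is moved stays moved. The work goes in short steps, Python scripts to look and compute and a shell command to move; the robot and the scene stay as the last step left them, time stands still between calls to the robot, and variables do not carry over. Pictures are saved under pics/ and viewed, at most 10 in all, crops included, and the job is handed in when it is done.

```bash
mkdir -p pics; cat > h.py <<'E'
import numpy as np, cv2
from scipy.spatial.transform import Rotation as R
from station import r, viewer
def pts(c,uv):
    "pixel -> ray origin, dir in world (scaled to depth 1)"
    uv=np.atleast_2d(np.array(uv,float))
    K=np.array([[c['fx'],0,c['cx']],[0,c['fy'],c['cy']],[0,0,1]])
    p=cv2.undistortPoints(uv[:,None],K,np.array([c['k1'],0,0,0,0.]))[:,0]
    d=np.c_[p,np.ones(len(p))]
    a=np.array(c['attitude']); M=a if a.shape==(3,3) else R.from_quat(a).as_matrix()
    return np.array(c['position']),d@M.T
def onplane(c,uv,z):
    o,d=pts(c,uv); return o+d*((z-o[2])/d[:,2])[:,None]
def ondepth(c,uv):
    o,d=pts(c,uv); return o+d*np.array([c['depth'][int(v),int(u)] for u,v in np.atleast_2d(uv)])[:,None]
E
python3 - <<'E'
from h import *
for n in('top','scene'):
    c=viewer.read_camera(n); cv2.imwrite(f'pics/{n}0.png',c['image'][:,:,::-1]); print(n,c['position'],c['attitude'],c['fx'],c['k1'])
s=r.state();print(s['t'],s['tool_pos'],s['tcp_rot'],s['force'],s['finger_gap'])
E
```

```text
top [ 0.31971517 -0.07398958  1.00373397] [ 0.70979083 -0.69925671  0.06179485 -0.05846737] 396.3764676174716 0.021931677440529623
scene [-0.32005226 -0.61351418  0.62421616] [ 0.74859775 -0.3977291   0.24207803 -0.47202882] 481.3520648610519 -0.12289753737496123
0.1 [0.15744962 0.63013149 0.23029667] [ 1.22065031e-01  9.92521705e-01 -8.89155491e-04 -5.52546891e-05] [-0.1764249   0.58725938  0.70375311] 0.08530662934206433
```

View pics/top0.png

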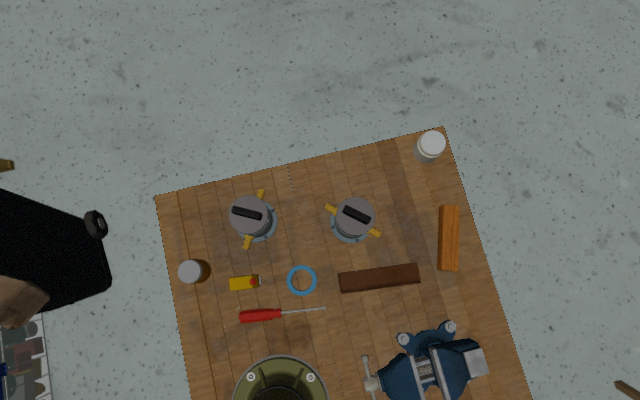

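View pics/scene0.png

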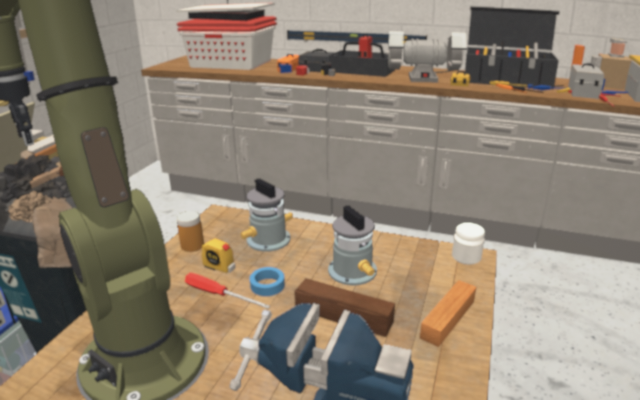

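The top view shows the left canister at (250,215) with its bar across the tails at (262,193) and (247,243), so that one is open. The right one at (353,218) has its bar in line, so it is locked. Next I measure the bar's centre and direction.

```bash
cat > bar.py <<'E'
from h import *
def bar(c,roi,z,thr=60):
    u0,u1,v0,v1=roi; g=c['image'][v0:v1,u0:u1].max(2)
    m=(g<thr).astype(np.uint8); n,l,st,ce=cv2.connectedComponentsWithStats(m)
    k=1+st[1:,4].argmax(); yx=np.argwhere(l==k)
    P=onplane(c,yx[:,::-1]+[u0,v0],z)[:,:2].astype(np.float32)
    (ctr,wh,a)=cv2.minAreaRect(P); bx=cv2.boxPoints((ctr,wh,a))
    e=[bx[1]-bx[0],bx[2]-bx[1]]; e=max(e,key=np.linalg.norm)
    return ctr,P.mean(0),wh,np.degrees(np.arctan2(e[1],e[0])),st[k,4]
E
python3 - <<'E'
from bar import *
c=viewer.read_camera('top')
print(bar(c,(225,275,195,235),.157)); print(bar(c,(335,378,200,230),.150))
im=c['image'];h=cv2.cvtColor(im,cv2.COLOR_RGB2HSV)
m=((h[...,0]>14)&(h[...,0]<30)&(h[...,1]>140)&(h[...,2]>130)).astype(np.uint8)
m[:185]=0;m[255:]=0;m[:,:225]=0;m[:,390:]=0
n,l,st,ce=cv2.connectedComponentsWithStats(m)
for k in range(1,n):
    if st[k,4]>15: print(ce[k],st[k,4],onplane(c,ce[k],.045)[0])
for uv in [(247,213),(240,222),(357,214),(346,225)]: print(uv,ondepth(c,[uv])[0])
s=r.state();M=R.from_quat(s['tcp_rot']).as_matrix();print(M.round(3))
E
```

```text
((0.43652579188346863, 0.07445283234119415), array([0.43655145, 0.07453942], dtype=float32), (0.06725972890853882, 0.017266593873500824), np.float32(76.751656), np.int32(248))
((0.4370766580104828, -0.1624985635280609), array([ 0.43716818, -0.16255492], dtype=float32), (0.061925046145915985, 0.01974916085600853), np.float32(63.87038), np.int32(268))
[259.9        192.43333333] 30 [0.50286636 0.06342216 0.045     ]
[330.85416667 208.5625    ] 48 [ 0.46542016 -0.11148145  0.045     ]
[374.20408163 232.16326531] 49 [ 0.40924673 -0.21695224  0.045     ]
[246.62711864 241.        ] 59 [0.38336465 0.0906594  0.045     ]
(247, 213) [0.43609871 0.07347313 0.15615807]
(240, 222) [0.41977379 0.093223   0.12656901]
(357, 214) [ 0.43858491 -0.16445961  0.14857755]
(346, 225) [ 0.41726653 -0.14273471  0.12055729]
[[-0.97   0.242 -0.   ]
 [ 0.242  0.97  -0.001]
 [-0.    -0.001 -1.   ]]
```

```bash
python3 - <<'E'
from h import *
for n in('top','scene'):
    c=viewer.read_camera(n)
    vv,uu=np.mgrid[0:400:2,0:640:2]; uv=np.c_[uu.ravel(),vv.ravel()]
    P=ondepth(c,uv); ok=c['depth'][uv[:,1],uv[:,0]]>0; P=P[ok]
    print(n)
    for x in np.arange(-.1,.8,.1):
        print('%.1f'%x,[ '%.2f'%P[k,2].max() if (k:=(abs(P[:,0]-x)<.05)&(abs(P[:,1]-y)<.05)).any() else '--' for y in np.arange(-.2,1,.1)])
E
```

```text
top
-0.1 ['--', '--', '--', '--', '--', '--', '--', '-0.85', '-0.85', '-0.85', '-0.85', '-0.85']
0.0 ['0.08', '0.07', '0.09', '0.08', '0.01', '--', '--', '-0.85', '-0.85', '-0.85', '-0.85', '-0.85']
0.1 ['0.15', '0.02', '0.18', '0.04', '0.00', '--', '--', '-0.85', '-0.85', '-0.85', '-0.15', '-0.85']
0.2 ['0.01', '0.02', '0.03', '0.03', '0.01', '0.00', '--', '--', '-0.85', '-0.09', '-0.09', '-0.46']
0.3 ['0.05', '0.05', '0.03', '0.07', '0.09', '0.01', '--', '--', '-0.85', '-0.10', '-0.09', '-0.44']
0.4 ['0.15', '0.15', '0.16', '0.16', '0.01', '0.00', '--', '--', '-0.85', '-0.84', '-0.15', '-0.18']
0.5 ['0.15', '0.15', '0.13', '0.16', '0.00', '0.01', '--', '--', '-0.86', '-0.85', '-0.85', '-0.21']
0.6 ['0.00', '0.00', '0.00', '0.00', '--', '--', '--', '--', '--', '-0.85', '-0.84', '-0.24']
0.7 ['0.00', '--', '--', '--', '--', '--', '-0.86', '-0.85', '-0.85', '-0.84', '-0.84', '-0.85']
scene
-0.1 ['--', '0.26', '0.31', '0.27', '0.00', '--', '--', '--', '--', '--', '--', '--']
0.0 ['0.08', '0.30', '0.59', '0.60', '0.00', '--', '--', '--', '--', '--', '--', '--']
0.1 ['0.15', '0.03', '0.58', '0.59', '--', '--', '0.59', '0.59', '0.57', '--', '-0.15', '-0.02']
0.2 ['0.00', '0.02', '0.03', '0.03', '0.01', '--', '--', '0.58', '0.57', '0.34', '-0.05', '0.02']
0.3 ['0.05', '0.05', '0.03', '0.07', '0.09', '0.00', '--', '--', '--', '--', '0.06', '0.06']
0.4 ['0.15', '0.15', '0.16', '0.16', '0.00', '0.01', '--', '--', '--', '--', '--', '0.04']
0.5 ['0.12', '0.15', '0.13', '0.13', '0.01', '0.01', '--', '--', '--', '--', '--', '--']
0.6 ['0.01', '0.00', '0.01', '0.00', '--', '--', '--', '--', '--', '--', '--', '--']
0.7 ['0.00', '--', '--', '--', '--', '--', '--', '--', '--', '--', '--', '--']
```

```bash
python3 -m handwheel '[{"delta_rot":[0,0,0],"slide":[-0.03,-0.025,0],"grip":-1},{"delta_rot":[0,0,0],"slide":[-0.03,-0.025,0],"grip":-1},{"delta_rot":[0,0,0],"slide":[-0.03,-0.025,0],"grip":-1},{"delta_rot":[0,0,0],"slide":[-0.03,-0.025,0],"grip":-1},{"delta_rot":[0,0,0],"slide":[-0.03,-0.025,0],"grip":-1},{"delta_rot":[0,0,0],"slide":[-0.03,-0.025,0],"grip":-1},{"delta_rot":[0,0,0],"slide":[-0.03,-0.025,0],"grip":-1},{"delta_rot":[0,0,0],"slide":[-0.03,-0.025,0],"grip":-1}]' 40
python3 -m handwheel '[{"delta_rot":[0,0,0],"slide":[-0.021,-0.034,0],"grip":-1},{"delta_rot":[0,0,0],"slide":[-0.021,-0.034,0],"grip":-1},{"delta_rot":[0,0,0],"slide":[-0.021,-0.034,0],"grip":-1},{"delta_rot":[0,0,0],"slide":[-0.021,-0.034,0],"grip":-1},{"delta_rot":[0,0,0],"slide":[-0.021,-0.034,0],"grip":-1},{"delta_rot":[0,0,0],"slide":[-0.021,-0.034,0],"grip":-1},{"delta_rot":[0,0,0],"slide":[-0.021,-0.034,0],"grip":-1}]'
python3 -m handwheel '[{"delta_rot":[0,0,0.15],"slide":[0,0,0],"grip":-1},{"delta_rot":[0,0,0.15],"slide":[0,0,0],"grip":-1},{"delta_rot":[0,0,0.15],"slide":[0,0,0],"grip":-1},{"delta_rot":[0,0,0.15],"slide":[0,0,0],"grip":-1},{"delta_rot":[0,0,0.15],"slide":[0,0,0],"grip":-1},{"delta_rot":[0,0,0.15],"slide":[0,0,0],"grip":-1},{"delta_rot":[0,0,0.15],"slide":[0,0,0],"grip":-1},{"delta_rot":[0,0,0.15],"slide":[0,0,0],"grip":-1},{"delta_rot":[0,0,0.15],"slide":[0,0,0],"grip":-1},{"delta_rot":[0,0,0.15],"slide":[0,0,0],"grip":-1}]'
cat > st.py <<'E'
from h import *
s=r.state();M=R.from_quat(s['tcp_rot']).as_matrix()
print('t',s['t'],'tcp',s['tool_pos'].round(4) if hasattr(s['tool_pos'],'round') else s['tool_pos']);print('yaw y',np.degrees(np.arctan2(M[1,1],M[0,1])),'z',M[:,2].round(3),'q',np.round(s['qpos'],3),'F',np.round(s['force'],2),'T',np.round(s['wrist_torque'],2),'gap',s['finger_gap'],s['finger_force'])
d=np.array([0.4365,0.0745,0])-s['tool_pos'];print('to cap in tool axes',(M.T@d).round(4))
E
python3 st.py
```

```text
t: 1.05
tool_pos: [0.3427, 0.377, 0.2314]
tcp_rot: [0.122, 0.993, 0.0, 0.0]
force: [0.4, 0.2, -0.3]
finger_gap: 0.0858
finger_force: 0.0
t: 1.75
tool_pos: [0.4271, 0.1103, 0.2315]
tcp_rot: [0.122, 0.993, 0.0, 0.0]
force: [0.4, -0.0, 1.0]
finger_gap: 0.0854
finger_force: 0.0
t: 2.75
tool_pos: [0.4268, 0.1119, 0.2313]
tcp_rot: [0.768, 0.641, 0.0, -0.0]
force: [0.8, 0.2, -1.0]
finger_gap: 0.0855
finger_force: 0.0
t 2.75 tcp [0.4268 0.1119 0.2313]
yaw y -10.323757126442583 z [ 0.  0. -1.] q [-0.636 -0.143  0.292  1.945  0.042  1.333 -0.537] F [ 0.79  0.16 -1.02] T [-0.06  0.05 -0.01] gap 0.08546781556527897 0.0
to cap in tool axes [-0.035   0.0163  0.2313]
```

```bash
python3 -m handwheel '[{"delta_rot":[0,0,0],"slide":[-0.035,0.016,0],"grip":-1},{"delta_rot":[0,0,0.05],"slide":[0,0,0],"grip":-1}]'
python3 st.py
python3 - <<'E'
from bar import *
c=viewer.read_camera('wrist'); cv2.imwrite('pics/w1.png',c['image'][:,:,::-1]); print(c['position'])
np.savez('w1.npz',**c)
E
```

```text
t: 2.95
tool_pos: [0.4375, 0.0702, 0.2316]
tcp_rot: [0.784, 0.621, -0.0, 0.001]
force: [-0.9, -0.4, -0.2]
finger_gap: 0.0855
finger_force: 0.0
t 2.95 tcp [0.4375 0.0702 0.2316]
yaw y -13.223000702345143 z [ 0.001 -0.002 -1.   ] q [-0.596 -0.144  0.344  1.943  0.051  1.333 -0.499] F [-0.89 -0.4  -0.17] T [-0.01  0.    0.01] gap 0.0854542578356542 0.0
to cap in tool axes [ 0.0042 -0.0023  0.2315]
[0.45580736 0.14986603 0.37554618]
```

View pics/w1.png

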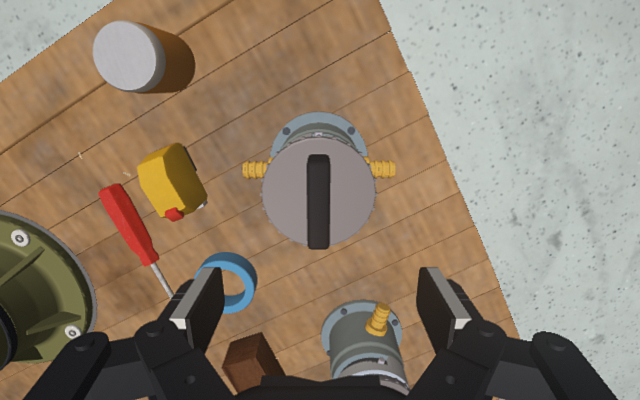

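The wrist view shows the open cap's disc centred near (318,190) with its bar from (318,155) to (318,248). The bar stands across the tails and parallel to the pads, between the open fingers.

```bash
python3 - <<'E'
from bar import *
c=dict(np.load('w1.npz')); print(bar(c,(285,350,140,265),.157))
m=(c['image'][130:265,240:400].astype(int)); 
# disc: low-saturation grey at z~.127 from depth
vv,uu=np.mgrid[120:265,240:400]; uv=np.c_[uu.ravel(),vv.ravel()]; P=ondepth(c,uv)
k=abs(P[:,2]-.127)<.006; print('disc',cv2.minEnclosingCircle(P[k,:2].astype(np.float32)),np.median(P[k,2]))
k=abs(P[:,2]-.157)<.006; print('bar',cv2.minAreaRect(P[k,:2].astype(np.float32)),np.median(P[k,2]))
s=r.state();M=R.from_quat(s['tcp_rot']).as_matrix()
E
```

```text
((0.43764832615852356, 0.07687154412269592), array([0.43842995, 0.07931136], dtype=float32), (0.06676431745290756, 0.014842549338936806), np.float32(77.13756), np.int32(1969))
disc ((0.4365794062614441, 0.07451943308115005), 0.045272354036569595) 0.12841769430378253
bar ((0.4367813169956207, 0.07502343505620956), (0.0631236657500267, 0.015785813331604004), 77.2585220336914) 0.15820691484292543
```

```bash
sed -i 's/0.4365,0.0745,0/0.4367,0.0748,0/' st.py
python3 -m handwheel '[{"delta_rot":[0,0,-0.007],"slide":[0.004,-0.002,0.02],"grip":-1},{"delta_rot":[0,0,0],"slide":[0,0,0.02],"grip":-1},{"delta_rot":[0,0,0],"slide":[0,0,0.02],"grip":-1},{"delta_rot":[0,0,0],"slide":[0,0,0],"grip":-1},{"delta_rot":[0,0,0],"slide":[0,0,0],"grip":-1}]'; python3 st.py
```

```text
t: 3.5
tool_pos: [0.4354, 0.0794, 0.1716]
tcp_rot: [0.779, 0.627, -0.0, -0.0]
force: [1.0, -0.4, 0.5]
finger_gap: 0.0854
finger_force: 0.0
t 3.5 tcp [0.4354 0.0794 0.1716]
yaw y -12.375891610804961 z [-0.  0. -1.] q [-0.601 -0.098  0.343  2.028  0.035  1.206 -0.488] F [ 1.01 -0.42  0.47] T [0.   0.04 0.05] gap 0.08536814748515305 0.0
to cap in tool axes [-0.0042  0.0023  0.1716]
```

```bash

python3 -m handwheel '[{"delta_rot":[0,0,0.007],"slide":[-0.0042,0.0023,0.01],"grip":-1},{"delta_rot":[0,0,0],"slide":[0,0,0.015],"grip":-1},{"delta_rot":[0,0,0],"slide":[0,0,0.0145],"grip":-1},{"delta_rot":[0,0,0],"slide":[0,0,0],"grip":-1},{"delta_rot":[0,0,0],"slide":[0,0,0],"grip":-1}]'; python3 st.py
```

```text
t: 4.0
tool_pos: [0.4372, 0.0743, 0.1323]
tcp_rot: [0.782, 0.624, 0.0, 0.0]
force: [0.9, -0.0, 0.1]
finger_gap: 0.0856
finger_force: 0.0
t 4.0 tcp [0.4372 0.0743 0.1323]
yaw y -12.847622516779676 z [ 0.001  0.    -1.   ] q [-0.593 -0.056  0.357  2.076  0.022  1.118 -0.471] F [ 0.89 -0.01  0.09] T [ 0.04  0.01 -0.  ] gap 0.08559531709640467 0.0
to cap in tool axes [ 0.0004 -0.0007  0.1323]
```

Within 1 mm. I'll close on the bar.

```bash

python3 -m handwheel '[{"delta_rot":[0,0,0],"slide":[0,0,0],"grip":1},{"delta_rot":[0,0,0],"slide":[0,0,0],"grip":1},{"delta_rot":[0,0,0],"slide":[0,0,0],"grip":1},{"delta_rot":[0,0,0],"slide":[0,0,0],"grip":1},{"delta_rot":[0,0,0],"slide":[0,0,0],"grip":1},{"delta_rot":[0,0,0],"slide":[0,0,0],"grip":1},{"delta_rot":[0,0,0],"slide":[0,0,0],"grip":1},{"delta_rot":[0,0,0],"slide":[0,0,0],"grip":1}]' 50; python3 st.py
```

```text
t: 4.8
tool_pos: [0.4372, 0.0744, 0.1322]
tcp_rot: [0.782, 0.624, 0.0, 0.0]
force: [0.8, -0.5, 2.7]
finger_gap: 0.0151
finger_force: 51.9
t 4.8 tcp [0.4372 0.0744 0.1322]
yaw y -12.838851605518535 z [ 0.001  0.    -1.   ] q [-0.593 -0.056  0.356  2.076  0.022  1.118 -0.471] F [ 0.78 -0.54  2.72] T [-0.1  -0.06  0.05] gap 0.015077313572503342 51.90674006938934
to cap in tool axes [ 0.0002 -0.0007  0.1322]
```

```bash

python3 -m handwheel '[{"delta_rot":[0,0,0],"slide":[0,0,0.004],"grip":1},{"delta_rot":[0,0,0],"slide":[0,0,0.004],"grip":1},{"delta_rot":[0,0,0],"slide":[0,0,0.004],"grip":1},{"delta_rot":[0,0,0],"slide":[0,0,0],"grip":1},{"delta_rot":[0,0,0],"slide":[0,0,0],"grip":1}]' ; python3 st.py
```

```text
t: 5.3
tool_pos: [0.4373, 0.0745, 0.1208]
tcp_rot: [0.782, 0.624, 0.0, 0.0]
force: [-1.1, -0.4, 9.3]
finger_gap: 0.0147
finger_force: 52.9
t 5.3 tcp [0.4373 0.0745 0.1208]
yaw y -12.836940471044642 z [ 0.001  0.    -1.   ] q [-0.592 -0.043  0.358  2.089  0.017  1.092 -0.466] F [-1.11 -0.37  9.28] T [-0.23  0.54 -0.  ] gap 0.01473264722748104 52.91664719581604
to cap in tool axes [ 1.000e-04 -8.000e-04  1.208e-01]
```

```bash

python3 -m handwheel '[{"delta_rot":[0,0,0.1],"slide":[0,0,0.0005],"grip":1},{"delta_rot":[0,0,0.1],"slide":[0,0,0],"grip":1},{"delta_rot":[0,0,0.1],"slide":[0,0,0],"grip":1},{"delta_rot":[0,0,0.1],"slide":[0,0,0],"grip":1},{"delta_rot":[0,0,0],"slide":[0,0,0],"grip":1}]' ; python3 st.py
```

```text
t: 5.8
tool_pos: [0.4373, 0.0745, 0.1204]
tcp_rot: [0.891, 0.455, 0.0, -0.0]
force: [-2.4, -0.2, 10.0]
finger_gap: 0.0149
finger_force: 52.9
t 5.8 tcp [0.4373 0.0745 0.1204]
yaw y -35.880662087141644 z [ 0.001  0.001 -1.   ] q [-0.583 -0.042  0.349  2.089  0.016  1.091 -0.867] F [-2.37 -0.24 10.01] T [-0.24  0.59  0.01] gap 0.014897792376597763 52.94607102870941
to cap in tool axes [-0.0003 -0.0007  0.1204]
```

```bash

python3 -m handwheel '[{"delta_rot":[0,0,0.115],"slide":[0,0,0],"grip":1},{"delta_rot":[0,0,0.115],"slide":[0,0,0],"grip":1},{"delta_rot":[0,0,0.115],"slide":[0,0,0],"grip":1},{"delta_rot":[0,0,0.115],"slide":[0,0,0],"grip":1},{"delta_rot":[0,0,0.115],"slide":[0,0,0],"grip":1}]' ; python3 st.py
python3 -m handwheel '[{"delta_rot":[0,0,0.115],"slide":[0,0,0],"grip":1},{"delta_rot":[0,0,0.115],"slide":[0,0,0],"grip":1},{"delta_rot":[0,0,0.115],"slide":[0,0,0],"grip":1},{"delta_rot":[0,0,0.115],"slide":[0,0,0],"grip":1},{"delta_rot":[0,0,0.115],"slide":[0,0,0],"grip":1},{"delta_rot":[0,0,0.01],"slide":[0,0,0],"grip":1},{"delta_rot":[0,0,0],"slide":[0,0,0],"grip":1}]' ; python3 st.py
```

```text
t: 6.3
tool_pos: [0.4372, 0.0746, 0.1204]
tcp_rot: [0.983, 0.183, 0.0, -0.0]
force: [-0.5, -1.1, 9.9]
finger_gap: 0.015
finger_force: 52.9
t 6.3 tcp [0.4372 0.0746 0.1204]
yaw y -68.96795816787053 z [ 0.001  0.001 -1.   ] q [-0.57  -0.041  0.336  2.089  0.015  1.091 -1.444] F [-0.54 -1.12  9.89] T [-0.14  0.61  0.01] gap 0.015033143271067967 52.93988049030304
to cap in tool axes [-0.0006 -0.0003  0.1204]
t: 7.0
tool_pos: [0.4373, 0.0747, 0.1204]
tcp_rot: [0.994, -0.107, 0.0, -0.0]
force: [-2.7, -0.4, 9.3]
finger_gap: 0.015
finger_force: 52.9
t 7.0 tcp [0.4373 0.0747 0.1204]
yaw y -102.23536939478835 z [ 0.001  0.001 -1.   ] q [-0.557 -0.041  0.323  2.088  0.014  1.091 -2.024] F [-2.67 -0.38  9.33] T [-0.12  0.53  0.01] gap 0.014954531764357938 52.935672998428345
to cap in tool axes [-0.0007  0.0002  0.1204]
```

```bash

python3 -m handwheel '[{"delta_rot":[0,0,0],"slide":[0,0,-0.002],"grip":1},{"delta_rot":[0,0,0],"slide":[0,0,-0.0015],"grip":1},{"delta_rot":[0,0,0],"slide":[0,0,0],"grip":1}]' ; python3 st.py
python3 -m handwheel '[{"delta_rot":[0,0,0],"slide":[0,0,0],"grip":-1},{"delta_rot":[0,0,0],"slide":[0,0,0],"grip":-1},{"delta_rot":[0,0,0],"slide":[0,0,0],"grip":-1},{"delta_rot":[0,0,0],"slide":[0,0,0],"grip":-1},{"delta_rot":[0,0,0],"slide":[0,0,0],"grip":-1},{"delta_rot":[0,0,0],"slide":[0,0,0],"grip":-1},{"delta_rot":[0,0,0],"slide":[0,0,0],"grip":-1}]'; python3 st.py
```

```text
t: 7.3
tool_pos: [0.4373, 0.0747, 0.1239]
tcp_rot: [0.994, -0.106, 0.0, -0.0]
force: [-2.1, -0.4, 7.4]
finger_gap: 0.015
finger_force: 52.7
t 7.3 tcp [0.4373 0.0747 0.1239]
yaw y -102.21606372438978 z [ 0.001  0.001 -1.   ] q [-0.557 -0.045  0.323  2.084  0.015  1.099 -2.025] F [-2.1  -0.44  7.37] T [-0.09  0.46 -0.02] gap 0.015008556221712396 52.66723394393921
to cap in tool axes [-0.0006  0.0002  0.1239]
t: 8.0
tool_pos: [0.4368, 0.0744, 0.1228]
tcp_rot: [0.994, -0.106, -0.0, -0.0]
force: [0.3, 0.2, 0.4]
finger_gap: 0.0853
finger_force: 0.0
t 8.0 tcp [0.4368 0.0744 0.1228]
yaw y -102.21599194278535 z [-0.  0. -1.] q [-0.557 -0.044  0.323  2.086  0.016  1.097 -2.025] F [0.31 0.24 0.44] T [-0.03 -0.02  0.02] gap 0.08526775940016285 0.0
to cap in tool axes [-0.0002 -0.0004  0.1228]
```

Released, and the wrist force is back to zero. I'll rise and look.

```bash

python3 -m handwheel '[{"delta_rot":[0,0,0],"slide":[0,0,-0.02],"grip":-1},{"delta_rot":[0,0,0],"slide":[0,0,-0.03],"grip":-1},{"delta_rot":[0,0,0],"slide":[0,0,-0.03],"grip":-1},{"delta_rot":[0,0,0],"slide":[0,0,-0.03],"grip":-1},{"delta_rot":[0,0,0],"slide":[0,0,0],"grip":-1},{"delta_rot":[0,0,0],"slide":[0,0,0],"grip":-1}]'
python3 - <<'E'
from bar import *
c=viewer.read_camera('wrist'); cv2.imwrite('pics/w2.png',c['image'][:,:,::-1])
vv,uu=np.mgrid[60:300,160:480]; uv=np.c_[uu.ravel(),vv.ravel()]; P=ondepth(c,uv)
n=np.hypot(P[:,0]-.4367,P[:,1]-.0748)<.05
k=n&(P[:,2]>.14); print('bar',cv2.minAreaRect(P[k,:2].astype(np.float32)),np.median(P[k,2]))
k=n&(P[:,2]>.11)&(P[:,2]<.135); print('disc z',np.median(P[k,2]))
E
```

```text
t: 8.6
tool_pos: [0.4371, 0.0745, 0.2332]
tcp_rot: [0.994, -0.106, 0.001, -0.0]
force: [0.2, -0.7, -0.9]
finger_gap: 0.0856
finger_force: 0.0
bar ((0.43842434883117676, 0.07130076736211777), (0.06132885068655014, 0.09019576758146286), 13.291587829589844) 0.15354332107689123
disc z 0.12175159616978692
```

View pics/w2.png

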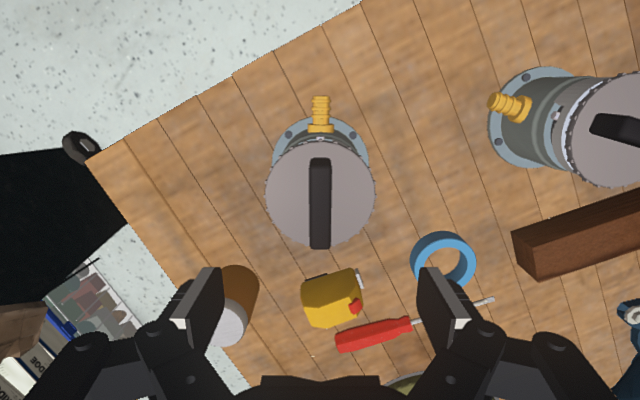

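The wrist view shows the bar, (319,160) to (319,248), in line with the tail at (320,115). The disc sits 6.7 mm lower than before, so the cap is locked. The other cap, at upper right, has not been touched.

```bash
python3 -c "
from station import r
print(r.sign_off())"
```

```text
the job is handed in; nothing more can be done
None
```

The open cap was pushed down, turned about 90° clockwise and released, and it has clicked home: its bar is in line with the hose tails and its disc sits about 7 mm lower. The other canister was not touched, and I handed the job in at about 9 s with the robot clear of everything.

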